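Press a spice pot's lid shut and ease the spring bail back up

ROBOT

A 6-joint arm with a two-finger parallel gripper is mounted at the origin on the work surface. World frame = base frame: x ahead of the robot, y to its left, z up, the work surface at z = 0. Lengths are in m, angles in rad, forces in N, time in s.
With the tool pointing down it reaches from about 0.325 to 0.75 m from the base axis. Payload 7.6 kg.
Tool frame: the origin (TCP) lies between the finger pads; the fingertips stand 17 mm ahead of it and the grasp point (between the pads) lies 2 mm behind it (r.tips_ahead is the distance from the TCP to the fingertips, in m); z points along the fingers, y is the line along which they close (so a half turn about z gives the same grasp; the last joint's range is limited). The gripper opens to 85 mm and grips with 20 to 120 N. Pads are 22 mm wide; open, the fingers measure 114 mm over their backs; the gripper's body (76 mm by 85 mm) begins 54 mm behind the grasp point. The pads swing forward as they close: fully open they stand 13 mm farther back than shut.
Start: joints at [-1.261, 0.052, 1.401, -0, 1.689, -0.07], TCP at [0.195, -0.488, 0.248] pointing down, gripper open.
Joint ranges: [-2.9, 2.9], [-0.91, 2.17], [0.12, 2.37], [-1.06, 4.2], [0.26, 2.73], [-2.93, 2.93]. Speed limits (rad/s): [2.57, 2.57, 3.01, 3.14, 3.14, 3.14].

INTERFACE

Orientations are given as a rotation vector (axis times angle).
In Python, from workcell import r, cams, order gives the robot as it stands.
- The arm moves only by the shell command python3 -m creep 'ROWS' [FORCE]. ROWS is JSON, a list of rows, each a list of 7 numbers: the gripper command: -1 is shut, 1 is fully open, values between are in proportion, then the shift along the tool's x, y, z in units of 500 mm (1.0 is 500 mm), then the turn, a rotation vector about the tool's x, y, z in units of 2 pi rad (1.0 is 2 pi rad). In form: [[claw, x, y, z, wx, wy, wz], ...]. A call has 1 to 8 rows; each row is the pose to reach, as a shift and turn from the pose commanded when the call began, along the tool's axes at that moment, turning the shorter way round; what a row does not reach only later rows make up. A row lasts 1/12 s, in which the tool goes at most 41.7 mm and 7.16 degrees, less where a joint would pass 70% of its speed; a pose out of reach is approached as far as the arm can. A call with a number of a shift or a turn outside -1 to 1 is refused whole. A call with a gripper value outside its range is refused whole. The fingers move at their own pace and stop on an object; FORCE is the grip in N (left out, the last holds). Time passes only in rows, so rows that repeat a pose let the fingers close. It gives the time, the measured TCP pose, the force, the opening and the grip force at its end, in the units of the state.
- r.read_state(): the state, without advancing time (a new reading comes with each control period).
- cams.camera(name): name is "side" or "top"; returns the picture (400x640x3 uint8, red, green, blue); there is no depth.
- cams.camera_info(name): a dict with "K" (3x3 intrinsics, pixels), "k1" (the pictures are not rectified: a ray, as slopes to the right and down, at radius r is drawn at 1 + k1 r^2 times it, then the intrinsics apply), "eye" and "orientation" of the camera in the world. Camera axes: x right, y up, looking along -z (the intrinsics and any distortion apply to the point x, -y, -z); pixel columns grow to the right and rows downward; lengths in m; the calibration is good to about 2 mm. A picture is of the moment at which its call begins. camera_info takes no time and is no camera call.
- order.job_done(): hands the job in; it is judged then, once.
The state is a dict: "t": time; "q": joint angles; "joint_vel": joint speeds; "tau": joint torques, N m; "tool_pos": TCP position; "eef_rot": TCP orientation; "force": force on the tool from outside, world axes, zero at the start; "moment": the same for the moment, N m; "finger_gap": opening from 0.0 (shut) to 1.0 (fully open); "gripper_force": force on a finger pad.
Only numpy, scipy, OpenCV 4.12 (cv2) and the standard library are available. Lean on these libraries where they do the work, as an engineer would, in place of code of your own. Each camera call takes 0.05 s, during which the arm holds its last target. There are 200 camera calls.

TASK

Pick up the blue spice pot, whose lid stands proud, and set it down gently and upright in the round pocket of the lid press. Pull the press's spring-loaded bail down by its black bar to push the lid fully home, then stay with the bar and let the bail rise slowly all the way up before you let go; it must never snap back. Leave the closed pot standing in the pocket and everything else on the ledge where it is.

Things in the scene. Friction and masses are not known exactly. Their poses are not given: they have to be found in the camera images.
- pot: blue ceramic spice pot with proud lid, loose, round, about 190 g, left or right of the press. Origin: centre of its underside, z up. Foot 38 mm diameter, rounded outwards (47 mm at 6 mm height); belly 53 mm diameter, straight-sided 22 to 42 mm above the underside (grip here); rim 48 mm diameter at 56 mm height. Lid: flat blue disc 46 mm in diameter, 8 mm thick, on a white plug, its top 71 to 72 mm up at first, 64 mm when closed
- pot_lid (a joint): how far the blue pot's lid is pushed down along the pot's axis, in m: 0 to 0.0015 at the start (proud), 0.008 when on the rim (fully home). Friction fit: about 7 N moves it and it stays where left; push it only with the press
- press: lid press fixed to the ledge: white base plate 190 x 140 mm, 14 mm thick, and two grey upright cheeks (62 mm either side of the middle, 108 mm high) that carry the bail. Origin: on the granite under the pocket's centre. x points from pocket to hinge (away from the robot, within about 15 degrees), y along the hinge line, z up. The plate reaches from x = -55 to +135 mm
- press_pocket (a point): centre of the floor of the pocket in the base plate: a round dish 50 mm in diameter with a 4 mm bevel round its mouth, 6 mm deep, black floor 8 mm above the granite
- press_hinge (a point): middle of the bail's hinge line, fixed: 100 mm beyond the pocket along the press's x, 90 mm above the granite; the hinge line is the press's y
- bail (a joint): bail angle, rad: 0 at rest, raised 95 degrees above level; grows as the bar is pulled towards the robot and down; 1.658 when level, where its foot has pushed the lid of a pot in the pocket home, within 0.02 (first touch near 1.58; end stop 1.72). Spring torque back to 0: 0.14 N m at 0, rising to 1.05 N m when level (1 to 6 N at the bar, about 5 N more for the lid). Light, undamped: let go low, it snaps up
- bail_grip (a point): middle of the bail's crossbar: black rubber bar 12 mm in diameter, 100 mm long, parallel to the hinge line, 170 mm from it; 259 mm above the granite at rest, 90 mm when level. Grip its middle from above, fingers either side. Side arms (strips 14 mm deep) run 50 mm either side of the middle to the hinge; a cross-strip with a domed orange foot joins them 100 mm from the hinge
- pot_low: terracotta spice pot of the same shape, closed, 64 mm high; bystander, lower one of a stack of two. Origin: centre of its underside
- pot_high: white spice pot of the same shape, closed, standing on the terracotta one (top of the stack 128 mm above the granite); bystander. Origin: centre of its underside
- diffuser: flat aluminium heat diffuser disc with hole pattern, 170 mm diameter, 6 mm thick, bystander on the ledge beyond the pots. Origin: centre of its underside
- teaspoon: steel teaspoon 130 mm long lying on the diffuser, bystander
- plate: white melamine plate, 170 mm diameter, 18 mm high, bystander on the ledge beyond the pots. Origin: centre of its underside

How it is judged:
On the way, in this order (a step that is already met when the one before it is completed fails the run):
1. the blue pot stands upright in the pocket, released, its lid still proud (horizontal distance between pot and press_pocket below 0.006 m and z of pot in the frame of press_pocket below 0.003 m and angle between pot's own z axis and vertical below 0.1 rad and contact force between the fingers and pot below 0.1 N and value of joint pot_lid below 0.004 m), for 0.2 s.
2. the bail is well on its way down over the pot while the lid is still proud (value of joint bail above 1 rad and value of joint pot_lid below 0.004 m).
3. the bail is down and has pushed the lid home (value of joint bail above 1.5 rad and value of joint pot_lid above 0.0065 m), for 0.1 s.
At the end, for the whole second after the job is handed in: the blue pot stands at rest and upright (within 0.1 rad) in the press's pocket (within 6 mm of its centre, on its floor), its lid pushed down at least 6.5 of 8 mm, and the bail is back up within 0.06 rad of rest (value of joint pot_lid above 0.0065 m and value of joint bail below 0.06 rad and horizontal distance between pot and press_pocket below 0.006 m and z of pot in the frame of press_pocket below 0.003 m and angle between pot's own z axis and vertical below 0.1 rad and linear speed of pot below 0.02 m/s); the robot touches nothing.
It fails at once if the bail snaps back: it rises faster than 2 rad/s (velocity of joint bail below -2 rad/s).
It fails at once if the pot is pushed hard onto the press: more than 40 N between them while the bail is up (contact force between pot and press above 40 N and value of joint bail below 1 rad).
It fails at once if the pot is dropped: it moves at over 0.35 m/s without the fingers holding it (a fall of more than about 6 mm) (linear speed of pot above 0.35 m/s and contact force between the fingers and pot below 0.1 N).
It fails at once if the two-pot stack is moved by more than 30 mm (distance of any of pot_low, pot_high from where it was at the start of the episode above 0.03 m).
It fails at once if the diffuser, teaspoon or plate is moved by more than 30 mm (distance of any of diffuser, teaspoon, plate from where it was at the start of the episode above 0.03 m).
It also fails if it takes over 72 s, if anything falls off the work surface, if the arm or the gripper's body presses on something with over 40 N, if the wrist force passes 120 N, or if a joint passes its speed limit or range.

## Working session

There is one attempt and no reset: what is moved stays moved. The work goes in short steps, Python scripts to look and compute and a shell command to move; the robot and the scene stay as the last step left them, time stands still between calls to the robot, and variables do not carry over. Pictures are saved under pics/ and viewed, at most 14 in all, crops included, and the job is handed in when it is done.

```bash
ls; mkdir -p pics
python3 - <<'E'
from workcell import r,cams,order
import cv2
for n in("side","top"):
    im=cams.camera(n); cv2.imwrite(f"pics/{n}0.png",im[:,:,::-1]); print(n,cams.camera_info(n))
print(r.read_state())
E
```

```text
pics
side {'K': array([[398.2278885 ,   0.        , 323.04253164],
       [  0.        , 398.2278885 , 198.7179087 ],
       [  0.        ,   0.        ,   1.        ]]), 'k1': 0.023776232375497676, 'eye': array([0.4883583 , 0.78385856, 0.93793789]), 'orientation': array([ 0.03186353, -1.14816045, -2.83868683])}
top {'K': array([[459.49697011,   0.        , 318.73636962],
       [  0.        , 459.49697011, 198.14236686],
       [  0.        ,   0.        ,   1.        ]]), 'k1': -0.11569590429232042, 'eye': array([ 0.47127165, -0.00819572,  1.21778778]), 'orientation': array([ 0.05429516, -0.0386924 , -1.55921797])}
{'t': 0.1, 'q': array([-1.26128277e+00,  5.28007090e-02,  1.40159613e+00, -1.40296109e-05,
        1.68861468e+00, -7.02826322e-02]), 'joint_vel': array([ 0.00038641, -0.00151032, -0.00196434,  0.00066663, -0.00123247,
        0.00092213]), 'tau': array([ 6.91162459e-04, -3.82583356e+01, -3.60986030e+01, -1.06575033e-04,
        4.79592025e-03,  1.18500316e-05]), 'tool_pos': array([ 0.19458718, -0.48734962,  0.2475562 ]), 'eef_rot': array([-3.08373643e+00, -5.92735197e-01,  2.87560718e-04]), 'force': array([ 0.15755735, -0.4916642 , -0.10389009]), 'moment': array([ 0.00182461, -0.05842987,  0.0470882 ]), 'gripper_force': 0.0, 'finger_gap': 0.9967146923534846}
```

View pics/side0.png

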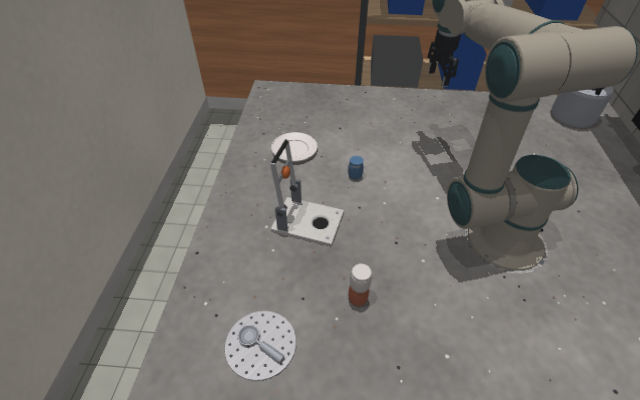

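View pics/top0.png

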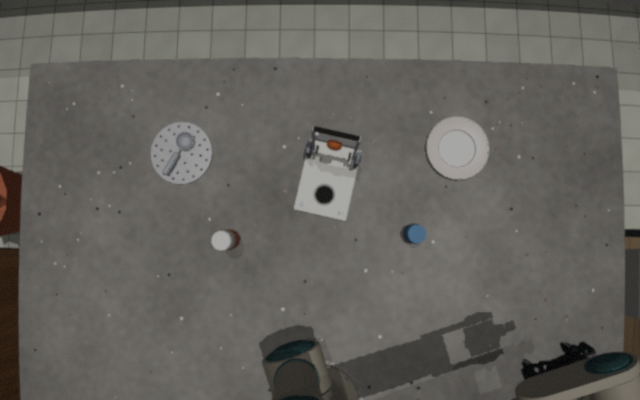

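The side view shows the blue pot at about (356,168), the pocket at (320,222) and the bail raised. In the top view the pot is at (415,234), the pocket at (324,194), the bar at about (336,133), the stack at (222,240), the plate at (457,148) and the diffuser at (181,153).

```bash
cat > h.py <<'E'
import numpy as np, cv2
from scipy.spatial.transform import Rotation as R
from workcell import r,cams,order
def ray(n,px):
    c=cams.camera_info(n); D=np.array([c["k1"],0,0,0,0.])
    u=cv2.undistortPoints(np.array([[px]],float),c["K"],D,None,None)[0,0]
    # refine: model is 1+k1 r^2
    return np.array(c["eye"]),R.from_rotvec(c["orientation"]).apply([u[0],-u[1],-1])
def plane(n,px,z):
    e,d=ray(n,px); return e+d*(z-e[2])/d[2]
def tri(a,b):
    (e1,d1),(e2,d2)=ray("top",a),ray("side",b)
    s=np.linalg.lstsq(np.c_[d1,-d2],e2-e1,rcond=None)[0]
    p,q=e1+d1*s[0],e2+d2*s[1]; return (p+q)/2,np.linalg.norm(p-q)
def blobs(n,fn,box,amin=15):
    im=cams.camera(n); x0,y0,x1,y1=box
    m=np.zeros(im.shape[:2],np.uint8); m[y0:y1,x0:x1]=fn(im.astype(int))[y0:y1,x0:x1]
    k,l,s,c=cv2.connectedComponentsWithStats(m)
    return [(c[i],s[i],l==i) for i in range(1,k) if s[i,4]>=amin]
blue=lambda i:(i[...,2]>i[...,0]+35)
dark=lambda i:(i.max(2)<45)
white=lambda i:(i.min(2)>140)
orange=lambda i:(i[...,0]>i[...,2]+60)
E
python3 - <<'E'
from h import *
for n,box in(("top",(395,215,435,255)),("side",(335,145,375,190))):
    for c,s,m in blobs(n,blue,box): print(n,"blue",c,s)
for n,box in(("top",(290,120,370,225)),("side",(260,130,350,245))):
    for c,s,m in blobs(n,dark,box):
        print(n,"dark",c,s, cv2.minAreaRect(np.argwhere(m)[:,::-1].astype(np.float32)))
    for c,s,m in blobs(n,white,box,100): print(n,"white",c,s,cv2.minAreaRect(np.argwhere(m)[:,::-1].astype(np.float32)))
    for c,s,m in blobs(n,orange,box): print(n,"orange",c,s)
a=cams.camera("top")[120:225,285:440,::-1]; b=cams.camera("side")[130:250,255:375,::-1]
cv2.imwrite("pics/c.png",np.hstack([cv2.resize(a,(443,300),interpolation=cv2.INTER_CUBIC),cv2.resize(b,(300,300),interpolation=cv2.INTER_CUBIC)]))
E
```

```text
top blue [416.04089219 233.3605948 ] [407 224  19  19 269]
side blue [356.1010101  160.12121212] [350 156  13   9  99]
top dark [336.03278689 133.30054645] [314 127  45  13 183] ((336.14117431640625, 133.3647003173828), (44.68766784667969, 4.121677875518799), 12.52880859375)
top dark [323.79899497 194.21105528] [316 187  16  16 199] ((323.5, 194.5), (15.0, 15.0), 90.0)
top white [333.34339623 150.57358491] [316 141  37  18 265] ((333.15447998046875, 150.24456787109375), (37.53874969482422, 10.918646812438965), 12.724355697631836)
top white [325.27721519 188.13206751] [ 294  158   61   62 2370] ((325.57977294921875, 187.00694274902344), (52.91355895996094, 55.83558654785156), 13.091893196105957)
top orange [333.8974359  144.61538462] [328 141  13   8  78]
side dark [279.46376812 151.84057971] [272 141  16  22  69] ((279.4411926269531, 151.76470947265625), (3.2584731578826904, 25.21029281616211), 30.963756561279297)
side dark [292.5 188.5] [290 187   6   4  16] ((292.5000305175781, 188.50001525878906), (4.242640495300293, 2.8284268379211426), 45.0)
side dark [320.09734513 223.02654867] [313 218  15  11 113] ((320.0000305175781, 223.00003051757812), (11.31370735168457, 11.31370735168457), 45.0)
side white [296.17447307 144.62763466] [270 132  48  29 854] ((293.5, 146.0), (28.0, 47.0), 90.0)
side white [288.48039216 203.89215686] [284 197  13  19 102] ((287.302001953125, 205.01979064941406), (12.172237396240234, 15.83094310760498), 39.289405822753906)
side white [314.66160221 220.91160221] [ 288  200   56   44 1448] ((314.5882568359375, 220.6470947265625), (50.447410583496094, 35.89527130126953), 14.03624439239502)
side orange [285.47058824 171.17647059] [282 166   8  12  68]
```

View pics/c.png

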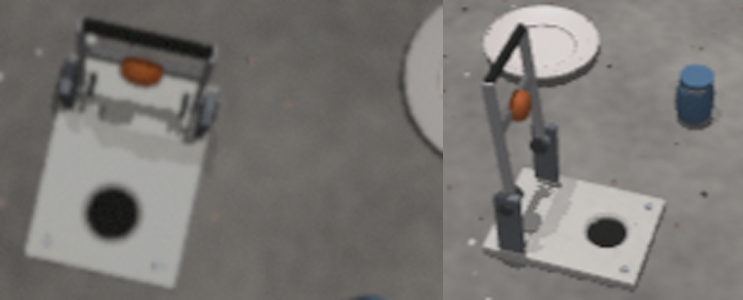

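Run:
```python
from h import *
print("pocket",plane("top",(323.8,194.2),.008),plane("side",(320.1,223),.008))
print("bar top",plane("top",(336.1,133.3),.261),"tri",tri((336.1,133.3),(279.45,151.8)))
a,b=plane("top",(336.1-21*np.cos(.2187),133.3-21*np.sin(.2187)),.26),plane("top",(336.1+21*np.cos(.2187),133.3+21*np.sin(.2187)),.26)
d=a-b; print("yaw bar",np.degrees(np.arctan2(-d[0],d[1])))
im=cams.camera("top"); hsv=cv2.cvtColor(im,cv2.COLOR_RGB2HSV)
print(im[233,400:432].tolist())
# lid: bright blue 
for n,box in(("top",(395,215,435,255)),("side",(335,145,375,190))):
  for t in(90,100,110,120,130,140,150):
    for c,s,m in blobs(n,lambda i:blue(i)&(i[...,2]>t),box): print(n,t,c,s,plane(n,c,.0715))
# plate edges yaw via plate rect in world
for c,s,m in blobs("top",white,(290,155,370,225),500):
    P=np.array([plane("top",p,.014)[:2] for p in np.argwhere(m)[:,::-1]],np.float32)
    print(cv2.minAreaRect(P[::1]))
print("foot tri",tri((333.9,144.6),(285.5,171.2)))
```

```text
pocket [ 0.55358157 -0.00899187  0.008     ] [ 0.55226765 -0.00862251  0.008     ]
bar top [ 0.66533789 -0.03340205  0.261     ] tri (array([ 0.66514158, -0.03347283,  0.25919363]), np.float64(0.0011041787729374542))
yaw bar -12.10846497657402
[[74, 72, 68], [63, 60, 57], [58, 59, 58], [40, 44, 49], [22, 33, 41], [22, 34, 45], [29, 43, 53], [46, 65, 82], [62, 88, 111], [75, 104, 130], [73, 106, 132], [75, 106, 132], [77, 107, 133], [76, 106, 131], [75, 106, 132], [73, 104, 130], [74, 103, 129], [75, 105, 130], [72, 103, 130], [72, 102, 129], [75, 105, 131], [73, 104, 131], [73, 103, 130], [74, 104, 131], [77, 106, 130], [85, 106, 127], [100, 108, 116], [111, 110, 107], [115, 113, 108], [114, 111, 107], [114, 112, 107], [114, 111, 107]]
top 90 [416.24427481 233.33587786] [408 224  18  19 262] [ 0.45382859 -0.24093321  0.0715    ]
top 100 [416.50393701 233.38582677] [408 224  18  19 254] [ 0.45370903 -0.24158769  0.0715    ]
top 110 [416.67346939 233.43265306] [408 225  18  18 245] [ 0.45359552 -0.24201512  0.0715    ]
top 120 [416.97797357 233.49339207] [409 226  17  17 227] [ 0.45344
[... 204 characters left out ...]
462  0.0715    ]
side 100 [356.21052632 159.98947368] [350 156  13   9  95] [ 0.45158141 -0.24097908  0.0715    ]
side 110 [356.15217391 159.86956522] [350 156  13   9  92] [ 0.45179055 -0.24157731  0.0715    ]
side 120 [356.18390805 159.64367816] [350 156  13   8  87] [ 0.45171246 -0.24274937  0.0715    ]
side 130 [356.31034483 159.59770115] [350 156  13   8  87] [ 0.45129639 -0.24302545  0.0715    ]
side 140 [356.3373494 159.4939759] [350 156  13   8  83] [ 0.45121891 -0.24356814  0.0715    ]
((0.5722457766532898, -0.01317521184682846), (0.13892297446727753, 0.14646950364112854), 77.83110809326172)
foot tri (array([ 0.65242382, -0.03045805,  0.19348751]), np.float64(0.0014565762285513495))
```

The dark floor blob and the bar triangulation agree: pocket at about (0.553, −0.009), yaw −12.1°, and bar at (0.665, −0.0335, 0.259). The crop also shows the pot clear of everything else, at about (0.4525, −0.242). One finger yaw, with tool y along the press's x, works for picking, placing and the bar.

```bash
cat >> h.py <<'E'
PK=np.array([.553,-.009,0]); YAW=np.radians(-12.1); PX=np.array([np.cos(YAW),np.sin(YAW),0]); PY=np.array([-PX[1],PX[0],0])
def rot(tilt=0):  # tool y along press x, z down; tilt>0 turns z towards press +x (same way as bail), rad
    B=np.c_[np.cross(PX,[0,0,-1]),PX,[0,0,-1]]
    return R.from_rotvec(-PY*tilt)*R.from_matrix(B)
def row(p,tilt=0,base=None):
    s=r.read_state(); p0,R0=(s["tool_pos"],R.from_rotvec(s["eef_rot"])) if base is None else base
    return np.round(np.r_[R0.inv().apply(p-p0)/.5,(R0.inv()*rot(tilt)).as_rotvec()/2/np.pi],4).tolist()
def bar(th,back=0.): # bar centre at bail angle th
    a=np.radians(95)-th; return PK+PX*(.1-.17*np.cos(a))+[0,0,.09+.17*np.sin(a)]
E
python3 -c "
from h import *
print(row(np.array([.4525,-.242,.15])),bar(0),bar(1.658),rot(.5).as_matrix()[:,2])"
```

```text
[0.661, -0.2651, 0.1967, 0.0, 0.0, -0.1559] [ 0.66526563 -0.03306766  0.2593531 ] [0.48455517 0.0056733  0.09001067] [ 0.46877425 -0.10049649 -0.87758256]
```

```bash
python3 -m creep '[[1,0.661,-0.265,0.197,0,0,-0.156],[1,0.661,-0.265,0.197,0,0,-0.156],[1,0.661,-0.265,0.197,0,0,-0.156],[1,0.661,-0.265,0.197,0,0,-0.156],[1,0.661,-0.265,0.197,0,0,-0.156],[1,0.661,-0.265,0.197,0,0,-0.156],[1,0.661,-0.265,0.197,0,0,-0.156],[1,0.661,-0.265,0.197,0,0,-0.156]]' 40; python3 -c "
from h import *
print(row(np.array([.4525,-.242,.15])))"
```

```text
t: 2.07
tool_pos: [0.4285, -0.2644, 0.1592]
eef_rot: [2.436, 1.982, 0.0]
force: [1.0, -0.6, 0.6]
finger_gap: 1.001
gripper_force: 0.0
[0.0537, 0.038, 0.0184, 0.0001, 0.0001, 0.001]
```

```bash
python3 -m creep '[[1,0.054,0.038,0.018,0,0,0],[1,0.054,0.038,0.018,0,0,0],[1,0.054,0.038,0.018,0,0,0]]'
python3 - <<'E'
from h import *
print(row(np.array([.4525,-.242,.032])))
a=cams.camera("top"); b=cams.camera("side")
cv2.imwrite("pics/p2.png",np.hstack([cv2.resize(a[190:270,370:470,::-1],(375,300),interpolation=2),cv2.resize(b[110:210,290:410,::-1],(360,300),interpolation=2)]))
E
```

```text
t: 2.32
tool_pos: [0.4521, -0.2423, 0.1497]
eef_rot: [-2.439, -1.978, 0.001]
force: [-0.4, -0.4, 0.2]
finger_gap: 1.001
gripper_force: 0.0
[0.0007, 0.001, 0.2355, -0.0002, -0.0, 0.0005]
```

View pics/p2.png

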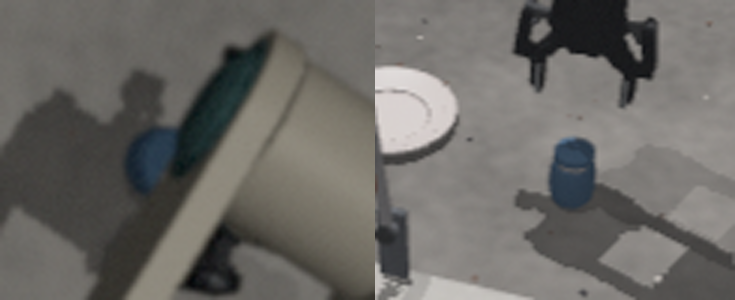

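The side crop shows the open fingers straddling the pot with clearance on both sides, while the arm hides most of the pot from the top camera. Going down to grip.

```bash
python3 -m creep '[[1,0.001,0.001,0.06,0,0,0],[1,0.001,0.001,0.12,0,0,0],[1,0.001,0.001,0.18,0,0,0],[1,0.001,0.001,0.22,0,0,0],[1,0.001,0.001,0.235,0,0,0],[1,0.001,0.001,0.235,0,0,0]]' 40 && python3 -m creep '[[0.5,0,0,0,0,0,0],[0.2,0,0,0,0,0,0],[-1,0,0,0,0,0,0],[-1,0,0,0,0,0,0],[-1,0,0,0,0,0,0],[-1,0,0,0,0,0,0],[-1,0,0,0,0,0,0],[-1,0,0,0,0,0,0]]' 40
```

```text
t: 2.92
tool_pos: [0.4507, -0.2437, 0.0316]
eef_rot: [-2.443, -1.971, 0.002]
force: [-0.1, -0.4, -1.1]
finger_gap: 0.999
gripper_force: 0.0
t: 3.58
tool_pos: [0.453, -0.2441, 0.0353]
eef_rot: [2.44, 1.973, 0.001]
force: [-2.3, -0.5, 5.8]
finger_gap: 0.602
gripper_force: 41.7
```

```bash
python3 -m creep '[[-1,0,0,-0.01,0,0,0],[-1,0,0,-0.04,0,0,0],[-1,0,0,-0.08,0,0,0],[-1,0,0,-0.12,0,0,0],[-1,0,0,-0.16,0,0,0],[-1,0,0,-0.16,0,0,0]]'
python3 - <<'E'
from h import *
print(row(PK+[0,0,.12]))
b=cams.camera("side")
cv2.imwrite("pics/p3.png",cv2.resize(b[90:210,280:420,::-1],(560,480),interpolation=2))
E
```

```text
t: 4.08
tool_pos: [0.4541, -0.2444, 0.118]
eef_rot: [2.437, 1.971, 0.004]
force: [0.5, -0.5, -1.7]
finger_gap: 0.599
gripper_force: 42.4
[0.5017, 0.0951, -0.0047, 0.0013, 0.0005, 0.0001]
```

View pics/p3.png

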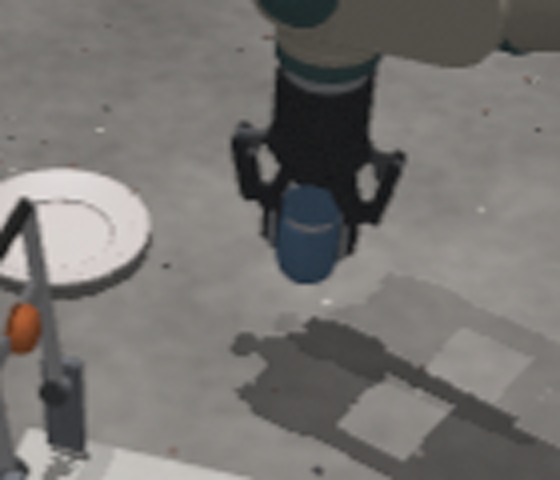

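The pot hangs upright between the pads, with its lid at about (357,139) in the side image. I'll measure its offset in the hand during the transfer.

```bash
python3 -m creep '[[-1,0.04,0.01,-0.003,0,0,0],[-1,0.1,0.02,-0.005,0.001,0,0],[-1,0.17,0.033,-0.005,0.001,0,0],[-1,0.24,0.046,-0.005,0.001,0,0],[-1,0.31,0.059,-0.005,0.001,0,0],[-1,0.38,0.072,-0.005,0.001,0,0],[-1,0.44,0.084,-0.005,0.001,0,0],[-1,0.48,0.091,-0.005,0.001,0,0]]'; python3 -m creep '[[-1,0.02,0.004,0,0,0,0],[-1,0.02,0.004,0,0,0,0],[-1,0.02,0.004,0,0,0,0]]';  python3 - <<'E'
from h import *
s=r.read_state();print(row(PK+[0,0,.12]),s["tool_pos"],s["force"])
for n in("side","top"):
  for c,q,m in blobs(n,blue,(250,100,420,260)): print(n,c,q, plane(n,c,.145))
a=cams.camera("top"); b=cams.camera("side")
cv2.imwrite("pics/p4.png",np.hstack([cv2.resize(a[110:230,270:390,::-1],(400,400),interpolation=2),cv2.resize(b[110:250,250:390,::-1],(400,400),interpolation=2)]))
E
```

```text
t: 4.8
tool_pos: [0.5467, -0.0151, 0.1135]
eef_rot: [-2.436, -1.973, 0.008]
force: [-0.6, -0.0, -1.9]
finger_gap: 0.602
gripper_force: 42.4
t: 5.05
tool_pos: [0.5503, -0.0092, 0.1143]
eef_rot: [-2.438, -1.972, 0.009]
force: [-0.5, -0.8, -2.1]
finger_gap: 0.596
gripper_force: 42.4
[0.0015, 0.0052, -0.0114, -0.0013, 0.0001, 0.0001] [ 0.55027177 -0.00916702  0.11431717] [-0.45102118 -0.82906287 -2.06614889]
```

View pics/p4.png

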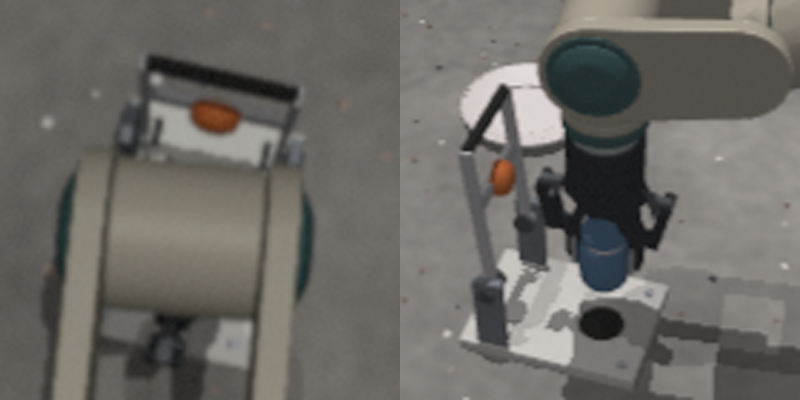

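The pot hangs directly above the pocket: pot axis at about (603,255) and pocket at (601,323) in the right-hand crop. The bail is well clear. Lowering.

```bash
python3 -m creep '[[-1,0,0.005,0.02,-0.001,0,0],[-1,0,0.005,0.05,-0.001,0,0],[-1,0,0.005,0.08,-0.001,0,0],[-1,0,0.005,0.1,-0.001,0,0],[-1,0,0.005,0.11,-0.001,0,0],[-1,0,0.005,0.11,-0.001,0,0]]'
python3 - <<'E'
from h import *
print(row(PK+[0,0,.0433]))
b=cams.camera("side").astype(int)
m=(b[...,2]>b[...,0]+18); m[:185]=0; m[260:]=0; m[:,:290]=0; m[:,350:]=0
ys,xs=np.nonzero(m)
for y in np.unique(ys): print(y,xs[ys==y].min(),xs[ys==y].max(),end="; ")
c=cams.camera_info("side"); Rc=R.from_rotvec(c["orientation"]).inv()
s=r.read_state()
for z in(.02,.05,.085):
    p=Rc.apply(np.r_[s["tool_pos"][:2],z]-c["eye"]); print(z,c["K"]@[p[0]/-p[2],-p[1]/-p[2],1])
E
```

```text
t: 5.75
tool_pos: [0.5522, -0.0096, 0.0592]
eef_rot: [-2.442, -1.974, 0.003]
force: [0.3, -0.7, -2.7]
finger_gap: 0.601
gripper_force: 42.4
[0.0015, 0.0013, 0.0318, -0.0003, 0.0001, -0.0001]
201 314 321; 202 314 323; 203 313 324; 204 313 325; 205 313 325; 206 313 326; 207 312 327; 208 312 328; 209 312 328; 210 312 328; 211 312 327; 212 312 327; 213 312 327; 214 312 327; 215 313 327; 216 313 327; 217 313 327; 218 313 327; 219 313 327; 220 314 327; 221 314 326; 222 315 326; 223 316 324; 224 319 322; 0.02 [319.96652031 220.20350891   1.        ]
0.05 [320.015637   213.62591475   1.        ]
0.085 [320.07523595 205.64456256   1.        ]
```

```bash
python3 -m creep '[[-1,0.001,0.001,0.008,0,0,0],[-1,0.001,0.001,0.014,0,0,0],[-1,0.001,0.001,0.02,0,0,0],[-1,0.001,0.001,0.024,0,0,0],[-1,0.001,0.001,0.027,0,0,0],[-1,0.001,0.001,0.029,0,0,0],[-1,0.001,0.001,0.03,0,0,0]]'
```

```text
t: 6.38
tool_pos: [0.5536, -0.0087, 0.0453]
eef_rot: [2.443, 1.975, -0.0]
force: [-0.1, 0.1, -2.0]
finger_gap: 0.598
gripper_force: 42.4
```

```bash
python3 -m creep '[[-1,0,0,0.002,0,0,0],[-1,0,0,0.003,0,0,0],[-1,0,0,0.003,0,0,0]]';python3 -m creep '[[-1,0,0,0.002,0,0,0],[-1,0,0,0.002,0,0,0],[-1,0,0,0.002,0,0,0]]'
```

```text
t: 6.63
tool_pos: [0.5536, -0.0088, 0.044]
eef_rot: [2.443, 1.975, 0.0]
force: [0.7, -0.1, -1.5]
finger_gap: 0.6
gripper_force: 42.4
t: 6.88
tool_pos: [0.5538, -0.0089, 0.0434]
eef_rot: [2.442, 1.975, 0.0]
force: [-1.4, -1.6, 1.3]
finger_gap: 0.603
gripper_force: 42.8
```

```bash
python3 -m creep '[[-1,0,0,0.002,0,0,0],[-1,0,0,0.002,0,0,0],[-1,0,0,0.002,0,0,0]]'
```

```text
t: 7.13
tool_pos: [0.5539, -0.0089, 0.0433]
eef_rot: [2.442, 1.975, 0.001]
force: [-5.3, -1.3, 8.4]
finger_gap: 0.598
gripper_force: 43.4
```

Contact at about 8 N, so it is seated. Releasing.

```bash
python3 -m creep '[[0.3,0,0,0,0,0,0],[0.4,0,0,0,0,0,0],[0.6,0,0,0,0,0,0],[1,0,0,0,0,0,0],[1,0,0,0,0,0,0],[1,0,0,0,0,0,0],[1,0,0,0,0,0,0]]'; python3 -m creep '[[1,0,0,-0.02,0,0,0],[1,0,0,-0.06,0,0,0],[1,0,0,-0.12,0,0,0],[1,0,0,-0.18,0,0,0],[1,0,0,-0.22,0,0,0],[1,0,0,-0.24,0,0,0],[1,0,0,-0.24,0,0,0]]';  python3 - <<'E'
from h import *
b=cams.camera("side")
cv2.imwrite("pics/p5.png",cv2.resize(b[110:250,250:390,::-1],(560,560),interpolation=2))
m=(b[...,2]>b[...,0].astype(int)+18); m[:185]=0; m[260:]=0; m[:,:290]=0; m[:,350:]=0
ys,xs=np.nonzero(m)
for y in np.unique(ys): print(y,xs[ys==y].min(),xs[ys==y].max(),end="; ")
E
```

```text
t: 7.72
tool_pos: [0.5535, -0.0087, 0.0418]
eef_rot: [-2.443, -1.975, 0.0]
force: [0.1, -0.5, -0.7]
finger_gap: 1.001
gripper_force: 0.0
t: 8.3
tool_pos: [0.5548, -0.0088, 0.1652]
eef_rot: [2.44, 1.973, 0.006]
force: [0.6, -0.3, 0.8]
finger_gap: 0.998
gripper_force: 0.0
203 316 323; 204 315 325; 205 314 326; 206 313 326; 207 313 327; 208 313 327; 209 313 327; 210 313 327; 211 313 327; 212 312 327; 213 312 327; 214 312 327; 215 312 327; 216 312 328; 217 312 328; 218 312 328; 219 312 327; 220 312 327; 221 312 327; 222 313 327; 223 313 327; 224 313 326; 225 314 326; 226 315 325; 227 317 323;
```

View pics/p5.png

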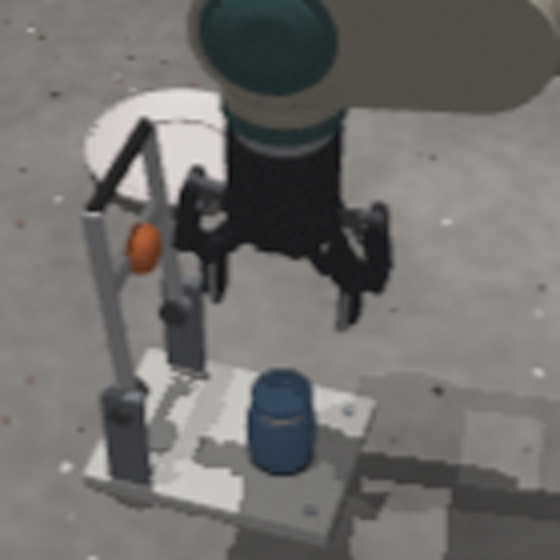

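The pot stands upright in the pocket with its lid still proud: axis at column 320, rows 203–227 in the full image. The bail is at rest. Next I go up and over to the bar.

```bash
python3 -m creep '[[1,0,0,-0.06,0,0,0],[1,0,0,-0.14,0,0,0],[1,0,0,-0.22,0,0,0],[1,0,0,-0.29,0,0,0],[1,0,0,-0.31,0,0,0],[1,0,0,-0.31,0,0,0]]'; python3 -c "
from h import *
print(row(bar(0)+[0,0,.06]),row(bar(0)+[0,0,.003]))"
```

```text
t: 8.85
tool_pos: [0.5542, -0.0088, 0.3188]
eef_rot: [2.441, 1.974, 0.004]
force: [0.9, -0.3, -0.3]
finger_gap: 1.004
gripper_force: 0.0
[-0.001, 0.2273, -0.0003, 0.0006, -0.0001, 0.0] [-0.001, 0.2268, 0.1137, 0.0006, -0.0001, 0.0]
```

```bash
python3 -m creep '[[1,0,0.05,0,0,0,0],[1,0,0.12,0,0,0,0],[1,0,0.18,0,0,0,0],[1,0,0.22,0,0,0,0],[1,-0.001,0.227,0,0,0,0],[1,-0.001,0.227,0,0,0,0]]'
python3 - <<'E'
from h import *
print(row(bar(0)+[0,0,.003]))
b=cams.camera("side")
cv2.imwrite("pics/p6.png",cv2.resize(b[70:210,220:360,::-1],(560,560),interpolation=2))
E
```

```text
t: 9.35
tool_pos: [0.6648, -0.0333, 0.3116]
eef_rot: [-2.439, -1.972, 0.008]
force: [0.5, -0.2, -0.5]
finger_gap: 0.997
gripper_force: 0.0
[0.0008, 0.0016, 0.0985, -0.0012, 0.0001, -0.0]
```

View pics/p6.png

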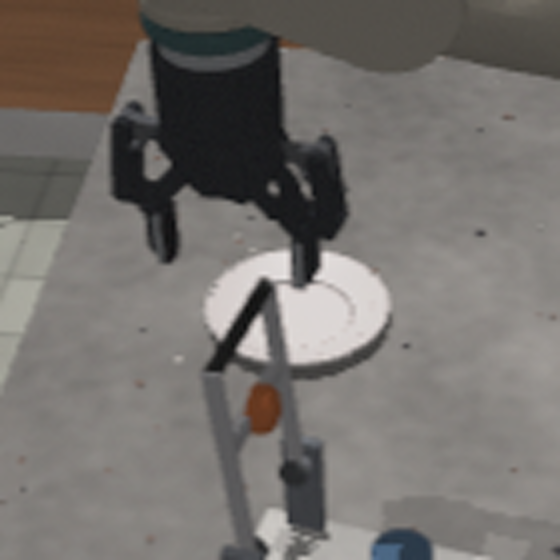

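The gripper is over the bar with its fingers on either side: tips at (165,255) and (305,280), bar from (265,285) to (210,375) in the crop. Down and close.

```bash
python3 -m creep '[[1,0.001,0.002,0.03,-0.001,0,0],[1,0.001,0.002,0.06,-0.001,0,0],[1,0.001,0.002,0.085,-0.001,0,0],[1,0.001,0.002,0.098,-0.001,0,0],[1,0.001,0.002,0.098,-0.001,0,0]]' && python3 -m creep '[[0.5,0,0,0,0,0,0],[0,0,0,0,0,0,0],[-0.4,0,0,0,0,0,0],[-1,0,0,0,0,0,0],[-1,0,0,0,0,0,0],[-1,0,0,0,0,0,0],[-1,0,0,0,0,0,0],[-1,0,0,0,0,0,0]]' 40
```

```text
t: 9.82
tool_pos: [0.6643, -0.0324, 0.2657]
eef_rot: [2.441, 1.974, 0.002]
force: [-0.5, -0.1, 1.1]
finger_gap: 0.996
gripper_force: 0.0
t: 10.48
tool_pos: [0.6657, -0.0327, 0.2683]
eef_rot: [2.438, 1.972, 0.007]
force: [0.0, -0.5, 1.4]
finger_gap: 0.119
gripper_force: 39.0
```

```bash
cat >> h.py <<'E'
OFF=.009
def arc(t0,t1,n=8,off=OFF,k=.35/1.658):
    for t in np.linspace(t0,t1,n+1)[1:]:
        print([-1]+np.round(row(bar(t)-off*rot(k*t).as_matrix()[:,2],k*t),3).tolist())
E
python3 -c "
from h import *
arc(0,.5)"
```

```text
[-1, -0.001, -0.022, -0.001, -0.001, 0.0, 0.0]
[-1, -0.001, -0.044, -0.001, -0.003, 0.0, 0.0]
[-1, -0.001, -0.065, -0.0, -0.005, 0.0, 0.0]
[-1, -0.001, -0.086, 0.003, -0.007, 0.0, 0.0]
[-1, -0.001, -0.108, 0.006, -0.009, 0.0, 0.0]
[-1, -0.001, -0.128, 0.012, -0.011, 0.0, 0.0]
[-1, -0.001, -0.149, 0.018, -0.014, -0.0, 0.0]
[-1, -0.001, -0.169, 0.026, -0.016, -0.0, 0.0]
```

```bash
python3 -m creep '[[-1,-0.001,-0.022,-0.001,-0.001,0,0],[-1,-0.001,-0.044,-0.001,-0.003,0,0],[-1,-0.001,-0.065,0,-0.005,0,0],[-1,-0.001,-0.086,0.003,-0.007,0,0],[-1,-0.001,-0.108,0.006,-0.009,0,0],[-1,-0.001,-0.128,0.012,-0.011,0,0],[-1,-0.001,-0.149,0.018,-0.014,0,0],[-1,-0.001,-0.169,0.026,-0.016,0,0]]'; python3 -c "
from h import *
arc(.48,1.0)"
```

```text
t: 11.15
tool_pos: [0.5833, -0.0149, 0.2559]
eef_rot: [2.374, 1.921, 0.11]
force: [3.5, 2.7, 3.0]
finger_gap: 0.119
gripper_force: 39.8
[-1, -0.001, -0.015, 0.007, -0.0, -0.0, 0.0]
[-1, -0.001, -0.036, 0.015, -0.003, -0.0, 0.0]
[-1, -0.001, -0.056, 0.025, -0.005, -0.0, 0.0]
[-1, -0.001, -0.076, 0.036, -0.007, -0.0, 0.0]
[-1, -0.001, -0.094, 0.048, -0.009, -0.0, 0.0]
[-1, -0.001, -0.112, 0.061, -0.011, -0.0, 0.0]
[-1, -0.001, -0.13, 0.075, -0.014, -0.0, 0.0]
[-1, -0.001, -0.146, 0.09, -0.016, -0.0, 0.0]
```

```bash
python3 -m creep '[[-1,-0.001,-0.015,0.007,0,0,0],[-1,-0.001,-0.036,0.015,-0.003,0,0],[-1,-0.001,-0.056,0.025,-0.005,0,0],[-1,-0.001,-0.076,0.036,-0.007,0,0],[-1,-0.001,-0.094,0.048,-0.009,0,0],[-1,-0.001,-0.112,0.061,-0.011,0,0],[-1,-0.001,-0.13,0.075,-0.014,0,0],[-1,-0.001,-0.146,0.09,-0.016,0,0]]'
python3 - <<'E'
from h import *
b=cams.camera("side")
cv2.imwrite("pics/p7.png",cv2.resize(b[110:250,250:390,::-1],(560,560),interpolation=2))
arc(.98,1.45)
E
```

```text
t: 11.82
tool_pos: [0.5173, -0.0008, 0.2032]
eef_rot: [2.309, 1.869, 0.203]
force: [2.3, 5.4, 4.4]
finger_gap: 0.118
gripper_force: 40.1
[-1, -0.001, -0.005, 0.006, -0.002, -0.0, 0.0]
[-1, -0.001, -0.02, 0.02, -0.004, -0.0, 0.0]
[-1, -0.001, -0.033, 0.035, -0.006, -0.0, 0.0]
[-1, -0.001, -0.046, 0.05, -0.008, -0.0, 0.0]
[-1, -0.001, -0.058, 0.067, -0.01, -0.0, 0.0]
[-1, -0.001, -0.069, 0.084, -0.012, -0.0, 0.0]
[-1, -0.001, -0.079, 0.101, -0.014, -0.0, 0.0]
[-1, -0.001, -0.088, 0.119, -0.016, -0.0, 0.0]
```

View pics/p7.png

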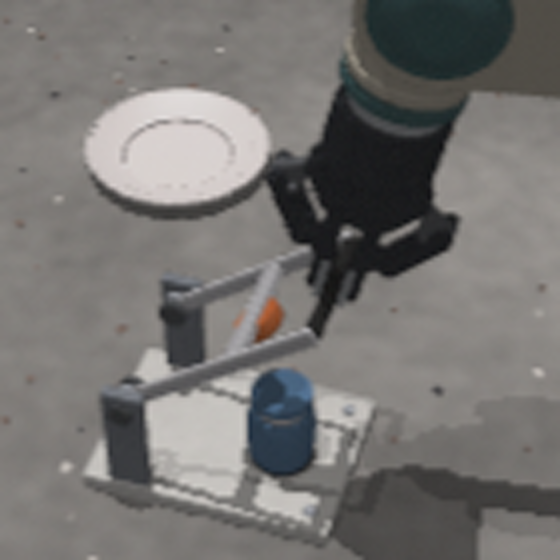

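The bail follows, still gripped mid-bar, and the pot below is untouched with the lid proud. Continuing, with a slight sideways relief.

```bash
python3 -m creep '[[-1,0,-0.005,0.006,-0.002,0,0],[-1,0.001,-0.02,0.02,-0.004,0,0],[-1,0.002,-0.033,0.035,-0.006,0,0],[-1,0.002,-0.046,0.05,-0.008,0,0],[-1,0.002,-0.058,0.067,-0.01,0,0],[-1,0.002,-0.069,0.084,-0.012,0,0],[-1,0.002,-0.079,0.101,-0.014,0,0],[-1,0.002,-0.088,0.119,-0.016,0,0]]'
python3 - <<'E'
from h import *
arc(1.43,1.66)
E
```

```text
t: 12.53
tool_pos: [0.4866, 0.006, 0.1354]
eef_rot: [2.245, 1.816, 0.285]
force: [-1.8, 1.0, 4.5]
finger_gap: 0.116
gripper_force: 42.0
[-1, -0.001, -0.004, 0.005, 0.0, -0.0, 0.0]
[-1, -0.001, -0.009, 0.014, -0.001, -0.0, 0.0]
[-1, -0.001, -0.014, 0.023, -0.002, -0.0, 0.0]
[-1, -0.001, -0.018, 0.032, -0.003, -0.0, 0.0]
[-1, -0.001, -0.022, 0.04, -0.004, -0.0, 0.0]
[-1, -0.001, -0.026, 0.05, -0.004, -0.0, 0.0]
[-1, -0.001, -0.029, 0.059, -0.006, -0.0, 0.0]
[-1, -0.002, -0.032, 0.068, -0.006, -0.0, 0.0]
```

```bash
python3 -m creep '[[-1,0,-0.004,0.005,0,0,0],[-1,0,-0.009,0.014,-0.001,0,0],[-1,0,-0.014,0.023,-0.002,0,0],[-1,0,-0.018,0.032,-0.003,0,0],[-1,0,-0.022,0.04,-0.004,0,0],[-1,0,-0.026,0.05,-0.004,0,0],[-1,0,-0.029,0.059,-0.006,0,0],[-1,0,-0.032,0.068,-0.006,0,0]]'
python3 - <<'E'
from h import *
b=cams.camera("side")
cv2.imwrite("pics/p8.png",cv2.resize(b[150:250,260:380,::-1],(720,600),interpolation=2))
E
```

```text
t: 13.2
tool_pos: [0.4826, 0.0068, 0.099]
eef_rot: [2.219, 1.795, 0.317]
force: [-4.7, 1.6, 10.2]
finger_gap: 0.116
gripper_force: 43.5
```

View pics/p8.png

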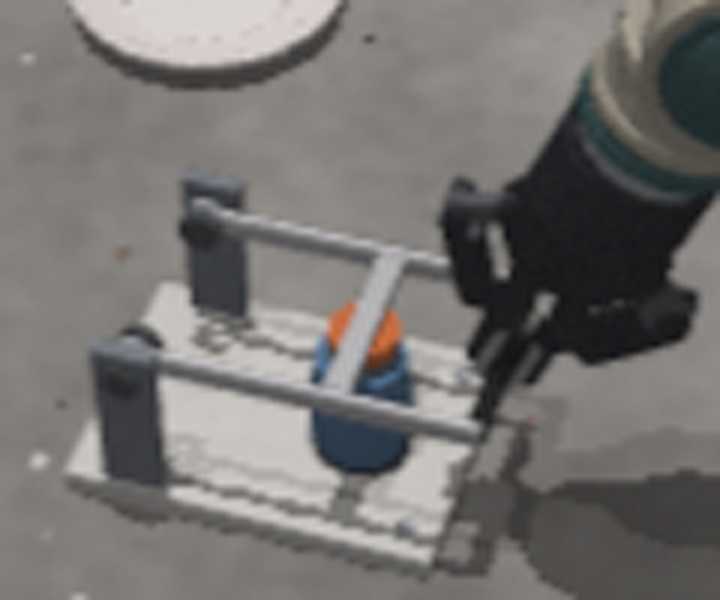

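The bail is near level with its orange foot on the lid, at about (365,330) in the crop. The force is 10 N, so the lid is being pushed. Pressing on in small steps.

```bash
python3 -m creep '[[-1,0,-0.001,0.002,0,0,0],[-1,0,-0.002,0.004,0,0,0],[-1,0,-0.002,0.006,0,0,0],[-1,0,-0.002,0.006,0,0,0]]';python3 -m creep '[[-1,0,-0.001,0.002,0,0,0],[-1,0,-0.002,0.004,0,0,0],[-1,0,-0.002,0.004,0,0,0]]'
```

```text
t: 13.58
tool_pos: [0.4827, 0.0068, 0.0962]
eef_rot: [2.22, 1.795, 0.316]
force: [-7.3, 2.3, 11.8]
finger_gap: 0.12
gripper_force: 44.0
t: 13.83
tool_pos: [0.4828, 0.0068, 0.0955]
eef_rot: [2.219, 1.794, 0.317]
force: [-16.0, 2.3, 23.6]
finger_gap: 0.119
gripper_force: 45.4
```

```bash
python3 -m creep '[[-1,0.0,-0.001,0.002,0,0,0],[-1,0,-0.001,0.002,0,0,0],[-1,0,-0.001,0.002,0,0,0]]'
python3 - <<'E'
from h import *
b=cams.camera("side")
cv2.imwrite("pics/p9.png",cv2.resize(b[190:240,300:360,::-1],(720,600),interpolation=2))
E
```

```text
t: 14.08
tool_pos: [0.4828, 0.0068, 0.0952]
eef_rot: [2.219, 1.794, 0.318]
force: [-21.3, 3.1, 30.1]
finger_gap: 0.117
gripper_force: 46.2
```

View pics/p9.png

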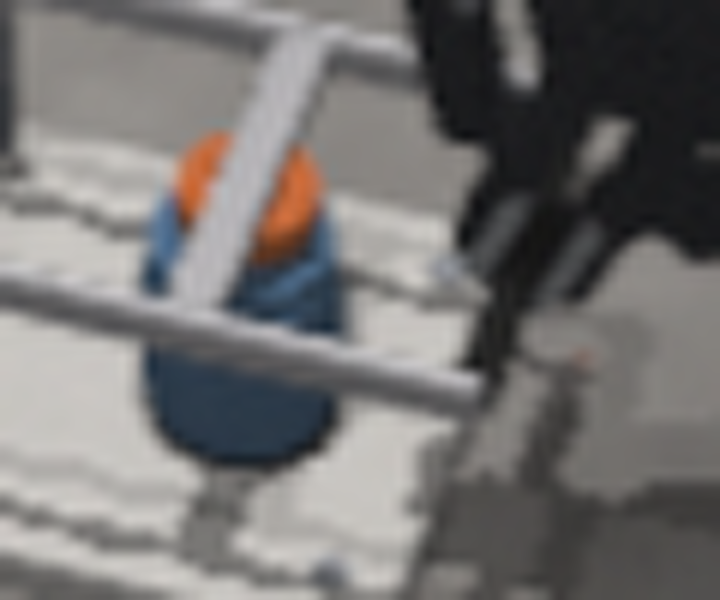

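The foot sits on the closed lid and the force climbs steeply to 30 N with hardly any motion, so the lid is home. Now the slow rise, keeping hold of the bar.

```bash
python3 -c "
from h import *
arc(1.66,1.3,off=.0055)"
```

```text
[-1, -0.002, 0.006, -0.014, 0.001, -0.0, 0.0]
[-1, -0.002, 0.012, -0.028, 0.003, -0.0, 0.0]
[-1, -0.002, 0.019, -0.041, 0.004, -0.0, 0.0]
[-1, -0.001, 0.026, -0.055, 0.006, -0.0, 0.0]
[-1, -0.001, 0.034, -0.068, 0.007, -0.0, 0.0]
[-1, -0.001, 0.043, -0.08, 0.009, -0.0, 0.0]
[-1, -0.001, 0.052, -0.093, 0.01, -0.0, 0.0]
[-1, -0.001, 0.062, -0.104, 0.012, -0.0, 0.0]
```

```bash
python3 -m creep '[[-1,0,0.006,-0.014,0.001,0,0],[-1,0,0.012,-0.028,0.003,0,0],[-1,0,0.019,-0.041,0.004,0,0],[-1,0,0.026,-0.055,0.006,0,0],[-1,0,0.034,-0.068,0.007,0,0],[-1,0,0.043,-0.08,0.009,0,0],[-1,0,0.052,-0.093,0.01,0,0],[-1,0,0.062,-0.104,0.012,0,0]]'; python3 -c "
from h import *
arc(1.32,.92,off=.005)"
```

```text
t: 14.8
tool_pos: [0.4912, 0.0048, 0.1497]
eef_rot: [2.275, 1.84, 0.244]
force: [-11.3, 5.2, 4.7]
finger_gap: 0.122
gripper_force: 43.1
[-1, -0.001, 0.014, -0.016, -0.001, -0.0, 0.0]
[-1, -0.001, 0.025, -0.029, 0.001, -0.0, 0.0]
[-1, -0.001, 0.036, -0.042, 0.003, -0.0, 0.0]
[-1, -0.001, 0.048, -0.054, 0.004, -0.0, 0.0]
[-1, -0.001, 0.061, -0.065, 0.006, -0.0, 0.0]
[-1, -0.001, 0.074, -0.076, 0.008, -0.0, 0.0]
[-1, -0.001, 0.088, -0.086, 0.009, -0.0, 0.0]
[-1, -0.001, 0.102, -0.096, 0.011, -0.0, 0.0]
```

```bash
python3 -m creep '[[-1,0,0.012,-0.013,0,0,0],[-1,0,0.024,-0.028,0.001,0,0],[-1,0,0.036,-0.042,0.003,0,0],[-1,0,0.048,-0.054,0.004,0,0],[-1,0,0.061,-0.065,0.006,0,0],[-1,0,0.074,-0.076,0.008,0,0],[-1,0,0.088,-0.086,0.009,0,0],[-1,0,0.102,-0.096,0.011,0,0]]'; python3 -c "
from h import *
arc(.94,.54,off=.004)"
```

```text
t: 15.47
tool_pos: [0.5272, -0.003, 0.2119]
eef_rot: [2.318, 1.875, 0.186]
force: [-10.3, 2.8, 10.4]
finger_gap: 0.117
gripper_force: 43.8
[-1, -0.001, 0.007, 0.001, 0.002, 0.0, 0.0]
[-1, -0.001, 0.021, -0.008, 0.003, 0.0, 0.0]
[-1, -0.001, 0.036, -0.017, 0.005, 0.0, 0.0]
[-1, -0.001, 0.051, -0.025, 0.007, 0.0, 0.0]
[-1, -0.001, 0.067, -0.032, 0.008, 0.0, 0.0]
[-1, -0.001, 0.082, -0.038, 0.01, 0.0, 0.0]
[-1, -0.001, 0.099, -0.044, 0.012, 0.0, 0.0]
[-1, -0.001, 0.115, -0.048, 0.013, 0.0, 0.0]
```

```bash
python3 -m creep '[[-1,0,0.008,-0.006,0.001,0,0],[-1,0,0.02,-0.013,0.003,0,0],[-1,0,0.034,-0.021,0.005,0,0],[-1,0,0.048,-0.028,0.007,0,0],[-1,0,0.064,-0.035,0.008,0,0],[-1,0,0.079,-0.041,0.01,0,0],[-1,0,0.096,-0.047,0.012,0,0],[-1,0,0.112,-0.051,0.013,0,0]]'; python3 -c "
from h import *
arc(.55,.17,off=.006)"
```

```text
t: 16.13
tool_pos: [0.5771, -0.0139, 0.2484]
eef_rot: [2.369, 1.916, 0.114]
force: [0.6, 0.8, -2.9]
finger_gap: 0.12
gripper_force: 43.2
[-1, -0.0, 0.013, -0.005, 0.002, 0.0, 0.0]
[-1, -0.0, 0.029, -0.009, 0.004, 0.0, 0.0]
[-1, -0.0, 0.045, -0.013, 0.005, 0.0, 0.0]
[-1, -0.0, 0.061, -0.016, 0.007, 0.0, 0.0]
[-1, -0.0, 0.077, -0.018, 0.008, 0.0, 0.0]
[-1, -0.0, 0.093, -0.019, 0.01, 0.0, 0.0]
[-1, -0.0, 0.109, -0.02, 0.012, 0.0, 0.0]
[-1, -0.0, 0.126, -0.019, 0.013, 0.0, 0.0]
```

```bash
python3 -m creep '[[-1,0,0.013,-0.005,0.002,0,0],[-1,0,0.029,-0.009,0.004,0,0],[-1,0,0.045,-0.013,0.005,0,0],[-1,0,0.061,-0.016,0.007,0,0],[-1,0,0.077,-0.018,0.008,0,0],[-1,0,0.093,-0.019,0.01,0,0],[-1,0,0.109,-0.02,0.012,0,0],[-1,0,0.126,-0.019,0.013,0,0]]'; python3 -c "
from h import *
arc(.17,0.0,6,off=.006)"
```

```text
t: 16.8
tool_pos: [0.6372, -0.027, 0.2642]
eef_rot: [2.421, 1.956, 0.035]
force: [1.2, 0.4, -6.7]
finger_gap: 0.118
gripper_force: 44.5
[-1, 0.0, 0.009, -0.003, 0.001, 0.0, -0.0]
[-1, 0.0, 0.019, -0.003, 0.002, 0.0, -0.0]
[-1, 0.0, 0.028, -0.003, 0.003, 0.0, -0.0]
[-1, 0.0, 0.038, -0.002, 0.004, 0.0, -0.0]
[-1, 0.0, 0.048, -0.001, 0.005, 0.0, -0.0]
[-1, 0.0, 0.058, -0.0, 0.006, 0.0, -0.0]
```

```bash
python3 -m creep '[[-1,0,0.009,0,0.001,0,0],[-1,0,0.019,0,0.002,0,0],[-1,0,0.028,0,0.003,0,0],[-1,0,0.038,0,0.004,0,0],[-1,0,0.046,0.001,0.005,0,0],[-1,0,0.053,0.002,0.006,0,0],[-1,0,0.053,0.002,0.006,0,0]]'; python3 -m creep '[[-1,0,0.003,0,0,0,0],[-1,0,0.006,0,0,0,0],[-1,0,0.006,0,0,0,0],[-1,0,0.006,0,0,0,0]]'
```

```text
t: 17.38
tool_pos: [0.6635, -0.0328, 0.2634]
eef_rot: [2.443, 1.974, -0.001]
force: [0.6, -1.7, 3.6]
finger_gap: 0.118
gripper_force: 46.7
t: 17.72
tool_pos: [0.6657, -0.0332, 0.2633]
eef_rot: [2.443, 1.974, -0.001]
force: [-1.6, -3.1, 4.4]
finger_gap: 0.121
gripper_force: 46.7
```

```bash
python3 -m creep '[[-1,0,0.003,0,0,0,0],[-1,0,0.003,0,0,0,0],[-1,0,0.003,0,0,0,0]]'
python3 - <<'E'
from h import *
a=cams.camera("side"); print(r.read_state()["force"],r.read_state()["moment"])
for n,box in(("top",(290,100,370,225)),("side",(260,130,350,245))):
    for c,s,m in blobs(n,orange,box): print(n,"orange",c,s)
E
```

```text
t: 17.97
tool_pos: [0.6667, -0.0334, 0.2632]
eef_rot: [-2.443, -1.974, 0.003]
force: [-5.1, -3.6, 4.5]
finger_gap: 0.12
gripper_force: 46.8
[-4.92023303 -3.29344852  3.95091733] [-0.45045367  1.08880237 -0.08924941]
side orange [284.93442623 171.68852459] [282 167   7  11  61]
```

The bail is against its rest stop: the force builds against further motion and the foot is back at its original pixel. Opening gently, then moving up and away.

```bash
python3 -m creep '[[-0.74,0,0,0,0,0,0],[-0.7,0,0,0,0,0,0],[-0.6,0,0,0,0,0,0],[-0.4,0,0,0,0,0,0],[0,0,0,0,0,0,0],[0.6,0,0,0,0,0,0],[1,0,0,0,0,0,0],[1,0,0,0,0,0,0]]' && python3 -m creep '[[1,0,0,0,0,0,0],[1,0,0,0,0,0,0],[1,0,0,-0.03,0,0,0],[1,0,0,-0.07,0,0,0],[1,0,0,-0.12,0,0,0],[1,0,0,-0.16,0,0,0],[1,0,0,-0.18,0,0,0],[1,0,0,-0.18,0,0,0]]' && python3 -m creep '[[1,0,-0.05,0,0,0,0],[1,0,-0.12,0,0,0,0],[1,0,-0.19,0,0,0,0],[1,0,-0.26,0,0,0,0],[1,0,-0.33,0,0,0,0],[1,0,-0.38,0,0,0,0],[1,0,-0.4,0,0,0,0],[1,0,-0.4,0,0,0,0]]'
python3 - <<'E'
from h import *
a=cams.camera("top"); b=cams.camera("side")
for n,box in(("top",(290,100,370,225)),("side",(260,130,350,245))):
    for c,s,m in blobs(n,orange,box): print(n,"orange",c,s)
cv2.imwrite("pics/p10.png",np.hstack([cv2.resize(a[110:230,270:390,::-1],(360,360),interpolation=2),cv2.resize(b[130:250,260:360,::-1],(400,480),interpolation=2)[:360*480//480]  if 0 else cv2.resize(b[140:245,260:365,::-1],(360,360),interpolation=2)]))
m=(b[...,2]>b[...,0].astype(int)+18); m[:185]=0; m[260:]=0; m[:,:290]=0; m[:,350:]=0
ys,xs=np.nonzero(m)
for y in np.unique(ys): print(y,xs[ys==y].min(),xs[ys==y].max(),end="; ")
E
```

```text
t: 18.78
tool_pos: [0.6674, -0.033, 0.2631]
eef_rot: [-2.443, -1.976, -0.0]
force: [0.0, -0.4, 0.8]
finger_gap: 0.852
gripper_force: 0.0
t: 19.45
tool_pos: [0.6677, -0.0331, 0.3569]
eef_rot: [2.44, 1.973, 0.007]
force: [0.6, 0.1, 1.1]
finger_gap: 1.001
gripper_force: 0.0
t: 20.12
tool_pos: [0.4701, 0.0092, 0.3533]
eef_rot: [2.442, 1.976, 0.001]
force: [0.4, -0.1, 0.7]
finger_gap: 0.996
gripper_force: 0.0
top orange [333.83544304 144.56962025] [328 141  13   8  79]
side orange [285.44927536 171.31884058] [282 166   8  12  69]
204 316 323; 205 315 325; 206 314 326; 207 313 326; 208 313 327; 209 313 327; 210 313 327; 211 313 327; 212 312 327; 213 312 327; 214 312 327; 215 312 327; 216 312 327; 217 312 327; 218 312 327; 219 312 327; 220 312 327; 221 313 327; 222 313 327; 223 313 327; 224 313 326; 225 314 326; 226 315 325; 227 317 323;
```

View pics/p10.png

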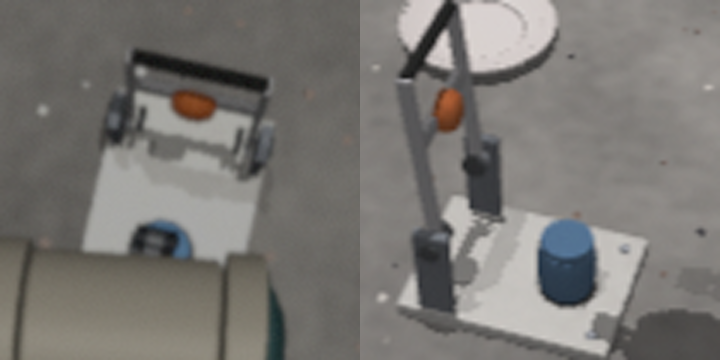

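The bail is back at its original pixels, and the pot stands upright in the pocket with no white plug line showing. A numeric check of the lid's top edge against a proud or closed height will settle it.

Run:
```python
from h import *
def proj(P):
    c=cams.camera_info("side"); p=R.from_rotvec(c["orientation"]).inv().apply(P-c["eye"]); u=np.array([p[0],-p[1]])/-p[2]
    u=u*(1+c["k1"]*(u@u)); return (c["K"]@[u[0],u[1],1])[:2].round(1)
for z in(.0795,.072): print(z,"back edge",proj(np.array([.553,-.032,z])),"front edge",proj(np.array([.553,.014,z])))
print("foot front",proj(np.array([.553,.0145,.014])))
b=cams.camera("side").astype(int); print([(y,b[y,318:323].mean(0).round().tolist()) for y in range(198,230)])
q=cv2.imread("pics/p5.png"); q=cv2.resize(q,(140,140),interpolation=cv2.INTER_AREA)[...,::-1]
print([(y,q[y-110,68:73].mean(0).round().tolist()) for y in range(198,230)])
```

```text
0.0795 back edge [320.7 201.4] front edge [319.3 212.8]
0.072 back edge [320.6 203.1] front edge [319.3 214.6]
foot front [319.2 227.5]
[(198, [137.0, 134.0, 130.0]), (199, [137.0, 134.0, 131.0]), (200, [138.0, 134.0, 131.0]), (201, [138.0, 134.0, 131.0]), (202, [137.0, 131.0, 128.0]), (203, [136.0, 134.0, 132.0]), (204, [99.0, 120.0, 144.0]), (205, [85.0, 116.0, 148.0]), (206, [84.0, 115.0, 147.0]), (207, [84.0, 115.0, 147.0]), (208, [84.0, 115.0, 146.0]), (209, [84.0, 115.0, 146.0]), (210, [84.0, 115.0, 147.0]), (211, [84.0, 115.0, 147.0]), (212, [84.0, 115.0, 146.0]), (213, [85.0, 116.0, 147.0]), (214, [83.0, 113.0, 145.0]), (215, [57.0, 76.0, 97.0]), (216, [44.0, 59.0, 74.0]), (217, [52.0, 69.0, 87.0]), (218, [49.0, 66.0, 83.0]), (219, [47.0, 62.0, 78.0]), (220, [45.0, 61.0, 76.0]), (221, [45.0, 59.0, 74.0]), (222, [44.0, 59.0, 73.0]), (223, [43.0, 58.0, 73.0]), (224, [44.0, 58.0, 73.0]), (225, [43.0, 57.0, 71.0]), (226, [42.0, 56.0, 70.0]), (227, [41.0, 55.0, 68.0]), (228, [33.0, 39.0, 45.0]), (229, [111.0, 109.0, 108.0])]
[(198, [139.0, 136.0, 132.0]), (199, [139.0, 136.0, 132.0]), (200, [141.0, 137.0, 133.0]), (201, [136.0, 133.0, 129.0]), (202, [84.0, 87.0, 93.0]), (203, [46.0, 59.0, 73.0]), (204, [43.0, 58.0, 72.0]), (205, [46.0, 61.0, 77.0]), (206, [45.0, 60.0, 75.0]), (207, [51.0, 69.0, 86.0]), (208, [54.0, 73.0, 91.0]), (209, [54.0, 72.0, 91.0]), (210, [54.0, 72.0, 91.0]), (211, [54.0, 73.0, 92.0]), (212, [53.0, 72.0, 90.0]), (213, [47.0, 63.0, 80.0]), (214, [51.0, 64.0, 77.0]), (215, [87.0, 88.0, 92.0]), (216, [66.0, 74.0, 85.0]), (217, [48.0, 63.0, 79.0]), (218, [46.0, 62.0, 79.0]), (219, [46.0, 62.0, 77.0]), (220, [45.0, 61.0, 76.0]), (221, [46.0, 60.0, 75.0]), (222, [45.0, 60.0, 74.0]), (223, [45.0, 59.0, 74.0]), (224, [44.0, 58.0, 73.0]), (225, [44.0, 58.0, 72.0]), (226, [43.0, 56.0, 71.0]), (227, [40.0, 53.0, 66.0]), (228, [39.0, 45.0, 51.0]), (229, [103.0, 101.0, 100.0])]
```

The lid's edges moved from rows 202 and 213 to 204 and 214.7, which matches the closed height, and the white plug line is gone. Handing in.

```bash
python3 -c "
from workcell import order
print(order.job_done())"
```

```text
the job is handed in; nothing more can be done
None
```

The job is handed in, with no verdict shown: the closed blue pot stands upright in the pocket, the bail is back at rest after a slow gripped rise, and I touched nothing else on the ledge.

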